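# Reset the paper stop of a hole punch and lock it again

### The job

The paper stop of the hole punch has to be reset: loosen the wide lock ring on the column, turn the narrow adjuster knob above it until the stop's pointer stands opposite the marker on the scale, then tighten the lock ring again by feel, firmly but without straining it (about half a newton metre while turning). Never force the knob while the ring is tight, do not shift the marker, and leave the things lying about where they are.

Things in the scene. Friction and masses are not known exactly. Their poses are not given: they have to be found in the camera images.
- stop_unit: grey base plate 140 x 290 x 12 mm fixed to the desk, origin at the centre of its underside; y along its length towards the hole punch, -x (rail and scale) towards the robot, z up. On its -y half stands a column: gear case 72 x 72 mm to z = 21 mm, neck 42 mm across to 46 mm, then lock ring and adjuster knob. All but column and punch stays below 36 mm.
- lock_ring_centre (a point): centre of the lock ring, 58 mm above the desk: round knurled brass ring, 49 mm diameter, 16 mm high (z = 50 to 66 mm), on the column's vertical axis; this point does not turn with it, and neither ring nor knob rises or sinks. Clockwise seen from above tightens, anticlockwise loosens. Tight at the start; loose after turning it back about 0.4 rad.
- adjuster_centre (a point): centre of the adjuster knob, 87 mm above the desk, on the ring's axis: round knurled brass knob, 32 mm diameter, 24 mm high (z = 75 to 99 mm), on a 16 mm stem. Turns with about 0.05 N m while the ring is loose, is clamped while it is tight. Clockwise seen from above moves the stop along the unit's +y, 14 mm per rad; the stop begins 10 to 38 mm short of the marker (on its -y side).
- stop_pointer (a point): tip of the thin pointer of the steel paper stop, which slides along the unit's y on the rail in front of the column; axes as the unit's
- marker_tip (a point): tip of the pointer of the set marker, a small dark steel slider 10 x 10 x 9 mm on the scale strip, pointing at the stop's pointer; axes as the unit's. The stop is set when the two tips have the same y along the unit; they are 1 mm apart in x.
- lock_ring: the lock ring itself, turns with it; origin at the centre of its underside. Loose it drags with 0.3 N m either way (dry friction, so the moment felt after stopping may have either sign). Once it grips, the clockwise moment rises by about 0.6 N m per rad. After the adjuster is turned clockwise it grips later than before, by 0.2 to 0.9 rad.
- clamp_washer: washer hidden in the column under the lock ring; the tight ring presses on it. The ring is well tight when the moment has risen by 0.15 to 0.4 N m above its loose level, too slack below 0.1, strained from 0.55. Let go, it may spring back a little and then stays.
- adjuster (a joint): angle of the adjuster knob, rad, growing clockwise seen from above; at most 3.2
- eraser: green and pink eraser 22 x 46 x 13 mm, bystander
- clip_dish: round brass clip dish 64 mm across, 14 mm high, bystander
- loupe: black loupe 36 mm across, 38 mm high, bystander
- match_box: match box 36 x 53 x 15 mm, bystander
- card_case: brown card case 55 x 95 x 14 mm, bystander
- sharpener: small brass sharpener 16 x 26 x 13 mm lying on the base plate between column and punch, bystander

How it is judged:
On the way, in this order (a step that is already met when the one before it is completed fails the run):
1. the lock ring is loose: it no longer presses on the washer (contact force between lock_ring and clamp_washer below 3 N), for 0.2 s.
2. with the ring still loose, the stop's pointer is opposite the marker within 2.5 mm (contact force between lock_ring and clamp_washer below 8 N and y of stop_pointer in the frame of marker_tip between -0.0025 and 0.0025 m), for 0.3 s.
At the end, for the whole second after the job is handed in: the lock ring presses on its washer with more than 12 N (tightened to at least 0.1 N m above its loose running moment), and the stop's pointer is within 2.5 mm of the marker along the unit's y (contact force between lock_ring and clamp_washer above 12 N and y of stop_pointer in the frame of marker_tip between -0.0025 and 0.0025 m); the robot touches nothing.
It fails at once if the lock ring strained: more than 70 N on the washer (contact force between lock_ring and clamp_washer above 70 N).
It fails at once if the adjuster forced while the ring is tight (contact force between lock_ring and clamp_washer above 10 N and (velocity of joint adjuster above 0.3 rad/s or velocity of joint adjuster below -0.3 rad/s)).
It fails at once if the set marker shifted by more than 3 mm (distance of marker_tip from where it was at the start of the episode above 0.003 m).
It fails at once if a bystander moved by more than 20 mm (distance of any of eraser, clip_dish, loupe, match_box, card_case, sharpener from where it was at the start of the episode above 0.02 m).
It also fails if it takes over 72 s, if anything falls off the work surface, if the arm or the gripper's body presses on something with over 40 N, if the wrist force passes 120 N, or if a joint passes its speed limit or range.

### The arm

A 6-joint arm with a two-finger parallel gripper is mounted at the origin on the work surface; the furniture and walls round the work are solid. World frame = base frame: x ahead of the robot, y to its left, z up, the work surface at z = 0. Lengths are in m, angles in rad, forces in N, time in s.
With the tool pointing down it reaches from about 0.325 to 0.85 m from the base axis. Payload 4.4 kg.
Tool frame: the origin (TCP) lies at the very end of the fingers, on their centre line; the grasp point (between the pads) lies 19 mm behind it; z points along the fingers, y is the line along which they close (so a half turn about z gives the same grasp; the last joint's range is limited). The gripper opens to 94 mm and grips with 3 to 60 N. Pads are 16 mm wide; open, the fingers measure 119 mm over their backs; the gripper's body (75 mm by 177 mm) begins 78 mm behind the grasp point.
Start: joints at [-1.292, 0.207, 1.542, -0, 1.393, -0.15], TCP at [0.24, -0.523, 0.205] pointing down, gripper open.
Joint ranges: [-2.73, 2.73], [-0.86, 2.22], [0.23, 2.46], [-1.11, 4.25], [0.08, 2.63], [-2.82, 2.82]. Speed limits (rad/s): [2.79, 2.79, 3.14, 3.14, 3.14, 3.14].

### API

Orientations are given as a unit quaternion [w, x, y, z].
In Python, from rig import reach, move_l, goto_joints, command_gripper, sleep, solve_ik, snapshot, camera_model, Unreachable, job_done, read_time_s, read_joint_pos, read_dq, read_effort, read_position, read_eef_rot, read_force, read_moment, read_width, read_grasp_force gives the robot as it stands. The module is installed in compiled form; this text tells all that it offers. Calls block until the motion is done:
- reach(position, orientation): joint-space move of the TCP to a pose.
- move_l(position, frame=None, velocity=0.15): straight line of the TCP; frame=None keeps the orientation; velocity is the mean speed in m/s.
- goto_joints(angles): joint-space move.
- command_gripper(opening): finger opening in m; the grip force is fixed at half the most; returns when the fingers have stopped.
- sleep(seconds).
- solve_ik(position, orientation): joint angles nearest the present ones, or None.
- snapshot(name): name is "scene" or "top" or "wrist"; returns the picture (420x560x3 uint8, red, green, blue); there is no depth.
- camera_model(name): a dict with "fov_y" (degrees; the focal length in pixels is half the picture's height over the tangent of half this angle, whatever the lens; pixels are square), "cx", "cy" (the principal point, pixels), "R" (3x3) and "t" (3): a world point X has camera coordinates R X + t; the wrist camera has in their place "hand_eye" (4x4, takes a point from camera to tool coordinates, whose origin is the TCP and whose axes are the flange's). Camera axes: x right, y down, z forward; pixel columns grow to the right and rows downward; lengths in m; the calibration is good to about 2 mm. A picture is of the moment at which its call begins: read the wrist's pose just before it. camera_model takes no time and is no camera call.
A pose or a line that the arm cannot do raises Unreachable and nothing moves.
- job_done(): hands the job in; it is judged then, once.
Readings, each from a call of its own:
- read_time_s(): time.
- read_joint_pos(): joint angles.
- read_dq(): joint speeds.
- read_effort(): joint torques, N m.
- read_position(): TCP position.
- read_eef_rot(): TCP orientation.
- read_force(): force on the tool from outside, world axes, zero at the start.
- read_moment(): the same for the moment, N m.
- read_width(): finger opening in m.
- read_grasp_force(): force on a finger pad.
Only numpy, scipy, OpenCV 4.12 (cv2) and the standard library are available. Lean on these libraries where they do the work, as an engineer would, in place of code of your own. Each camera call takes 0.05 s, during which the arm holds its last target. There are 200 camera calls.

## Working session

There is one attempt and no reset: what is moved stays moved. The work goes in short steps, each a Python script; the robot and the scene stay as the last script left them, time stands still between calls to the robot, and variables do not carry over. Pictures are saved under pics/ and viewed, at most 10 in all, crops included, and the job is handed in when it is done.

```bash
mkdir -p pics
python3 - <<'E'
from rig import *
import cv2,numpy as np
for n in ("scene","top"):
    im=snapshot(n); cv2.imwrite(f"pics/{n}0.png",im[:,:,::-1]); c=camera_model(n)
    print(n,c)
print(camera_model("wrist"),read_time_s(),read_force(),read_moment(),read_eef_rot())
E
```

```text
scene {'fov_y': 50.37674543790246, 'cx': 280.1613681698184, 'cy': 204.40507326425328, 'R': array([[ 0.59667169, -0.80242806,  0.0095969 ],
       [-0.34873696, -0.27004842, -0.89747222],
       [ 0.72274852,  0.53214947, -0.44096657]]), 't': array([-0.30968564,  0.23784352,  0.62135143])}
top {'fov_y': 50.86922511071666, 'cx': 275.0932919218696, 'cy': 218.01704508472764, 'R': array([[ 0.00207512, -0.99985182,  0.01708921],
       [-0.99734665, -0.00331289, -0.07272333],
       [ 0.07276917, -0.01689296, -0.99720573]]), 't': array([-0.01053602,  0.48155732,  1.08696881])}
{'fov_y': 65.4257496667023, 'cx': 271.49338056259273, 'cy': 212.96575941296, 'hand_eye': array([[-5.48364258e-04, -9.66109202e-01, -2.58133125e-01,
         7.53209531e-02],
       [ 9.99998811e-01, -1.57715004e-04, -1.53406770e-03,
         6.31670446e-04],
       [ 1.44136546e-03, -2.58133659e-01,  9.66108139e-01,
        -1.79394164e-01],
       [ 0.00000000e+00,  0.00000000e+00,  0.00000000e+00,
         1.00000000e+00]])} 0.1 [-0.0046277  -0.51380778  0.60078568] [-0.03772045  0.0052959   0.03631545] [-1.00140605e-03  9.76985463e-01  2.13303536e-01 -6.68471194e-05]
```

View pics/top0.png

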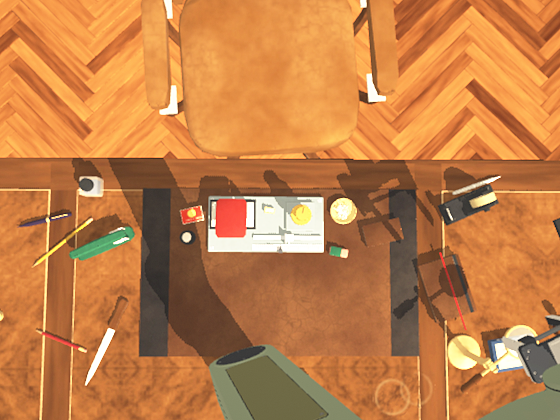

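View pics/scene0.png

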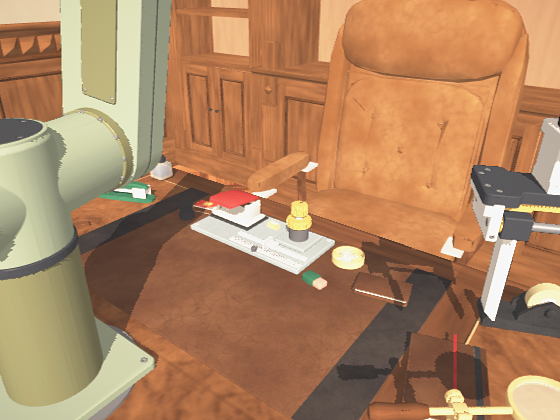

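The top view shows the plate with corners at (209,197) and (324,252), the column at about (300,213), the punch on the left (+y), the stop and marker near (280,245), and the clip dish at (343,210). The scene view agrees: the brass column is at (299,220) and there is clear space above it.

```bash
cat > h.py <<'E'
from rig import *
import cv2,numpy as np
from scipy.spatial.transform import Rotation as Ro
def ray(c,uv,R,t,z):
    f=210/np.tan(np.radians(c["fov_y"])/2)
    d=R.T@np.array([(uv[0]-c["cx"])/f,(uv[1]-c["cy"])/f,1]); o=-R.T@t
    return o+d*(z-o[2])/d[2]
def fixed(n,uv,z):
    c=camera_model(n); return ray(c,uv,c["R"],c["t"],z)
def wpose():
    q=np.array(read_eef_rot()); p=np.array(read_position()); H=np.array(camera_model("wrist")["hand_eye"])
    T=np.eye(4); T[:3,:3]=Ro.from_quat(q[[1,2,3,0]]).as_matrix(); T[:3,3]=p
    W=np.linalg.inv(T@H); return W[:3,:3],W[:3,3]
def wrist(name=None):
    P=wpose(); im=snapshot("wrist")
    if name: cv2.imwrite("pics/"+name,im[:,:,::-1])
    return P,im
def wpix(P,uv,z): return ray(camera_model("wrist"),uv,P[0],P[1],z)
def quat(psi): # tool down, tool x along world angle psi
    return [0,np.cos(psi/2),np.sin(psi/2),0]
E
python3 - <<'E'
from h import *
for uv in [(209,197),(323,197),(324,252),(209,252)]: print(fixed("top",uv,.012).round(3))
a=fixed("top",(301,213),.09); print(a)
p=[a[0]-.03,a[1]+.03,.22]; 
print(solve_ik(p,quat(np.pi)))
reach(p,quat(np.pi)); print(read_joint_pos(),read_time_s())
P,im=wrist("w1.png"); np.savez("w1.npz",R=P[0],t=P[1])
E
```

```text
[0.534 0.157 0.012]
[ 0.536 -0.13   0.012]
[ 0.397 -0.132  0.012]
[0.396 0.155 0.012]
[ 0.48828238 -0.06865402  0.09      ]
[-2.72689464e-01 -5.60758993e-02  1.79243241e+00 -4.44089210e-16
  1.40523614e+00 -1.84348579e+00]
[-2.73706964e-01 -5.58059878e-02  1.79214114e+00 -2.51193052e-04
  1.40509958e+00 -1.84318317e+00] 2.025
```

View pics/w1.png

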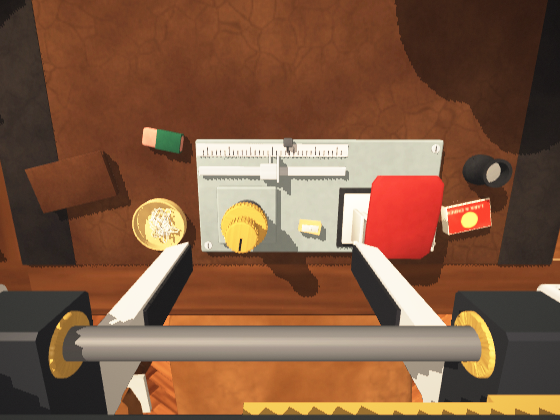

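The wrist view shows the plate, with the knob and ring at about (243,225), the stop at (269,172), and the marker at (288,143) to the right of the stop pointer. I'll zoom in.

Run:
```python
from h import *
im=cv2.imread("pics/w1.png"); D=np.load("w1.npz");P=(D["R"],D["t"])
c=im[130:265,190:370]; c=cv2.resize(c,None,fx=4.4,fy=4.4,interpolation=cv2.INTER_NEAREST); cv2.imwrite("pics/w1c.png",c)
hsv=cv2.cvtColor(im,cv2.COLOR_BGR2HSV); m=cv2.inRange(hsv,(15,120,90),(35,255,255)); m[:, :205]=0;m[:,290:]=0;m[270:]=0;m[:190]=0
n,l,s,ce=cv2.connectedComponentsWithStats(m); i=1+s[1:,4].argmax(); print(s[i],ce[i])
for uv in [(196,139),(442,139)]: print(wpix(P,uv,.012).round(4))
```

```text
[ 221  202   47   52 1813] [243.82129068 226.4467733 ]
[ 0.3986 -0.1265  0.012 ]
[0.3991 0.1581 0.012 ]
```

View pics/w1c.png

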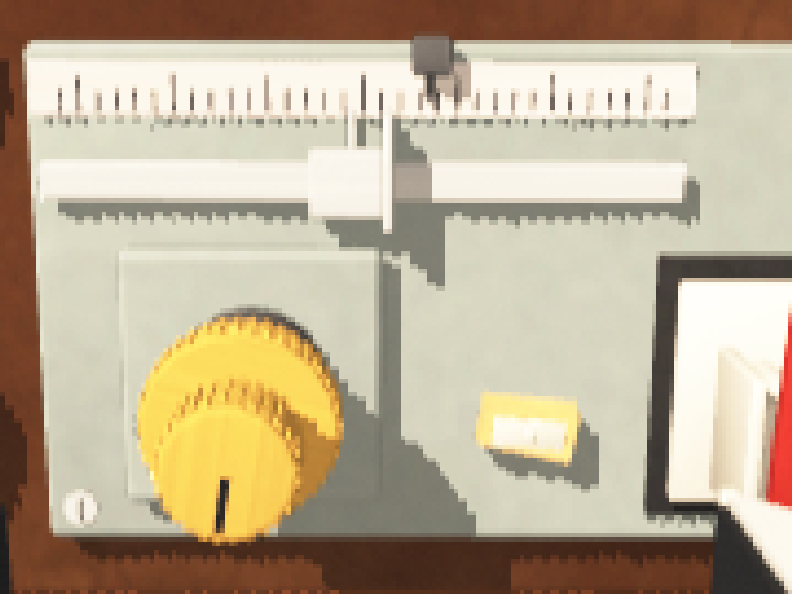

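Both tips sit in row 154.5: the stop pointer at about (270,154.5) and the marker at about (288.6,154.5). That puts the stop roughly 21.5 mm short. The knob top's centre is at about (242,237.4). Next I'll grip the ring.

Run:
```python
from h import *
D=np.load("w1.npz");P=(D["R"],D["t"])
k=wpix(P,(242.0,237.4),.099); r=wpix(P,(244.5,225.5),.066); a=wpix(P,(270,154.5),.022); b=wpix(P,(288.6,154.5),.022)
print(k,r,a,b)
ax=(k+r)[:2]/2; 
print(ax)
psi=np.pi-1.2
reach([*ax,.18],quat(psi)); print(read_joint_pos())
F0=np.array(read_force());M0=np.array(read_moment())
move_l([*ax,.041],velocity=.1)
print("down",read_force()-F0,read_moment()-M0)
command_gripper(.0); 
print(read_width(),read_grasp_force(),read_force()-F0,read_moment()-M0,read_position(),read_time_s())
np.savez("s.npz",ax=ax,F0=F0,M0=M0)
```

```text
[ 0.4885975  -0.06799896  0.099     ] [ 0.48665813 -0.06813849  0.066     ] [ 0.41559862 -0.04090876  0.022     ] [ 0.41563865 -0.01970091  0.022     ]
[ 0.48762782 -0.06806873]
[-3.15218557e-01  5.32204681e-02  1.76844665e+00 -2.10930364e-05
  1.31998291e+00 -6.86302723e-01]
down [-0.046354   -0.8333351   1.43761562] [ 0.04981099 -0.05446643 -0.06940768]
0.048430558725189865 29.999656677246094 [ 1.27891312  1.19698313 -0.81809095] [ 0.12283073 -0.28720559  0.04854699] [ 0.48805094 -0.06791043  0.0410309 ] 5.4667
```

Run:
```python
from h import *
S=np.load("s.npz"); q0=np.array(read_joint_pos()); 
for d in np.arange(.1,.71,.1):
    q=q0.copy(); q[5]-=d; goto_joints(q)
    print(round(d,2),np.round(read_force()-S["F0"],1),np.round(read_moment()-S["M0"],3),round(read_joint_pos()[5]-q0[5],3),round(read_time_s(),2))
```

```text
0.1 [0.4 0.2 1.2] [ 0.259 -0.041  0.374] -0.098 5.72
0.2 [-1.5  2.   0.7] [0.329 0.18  0.286] -0.197 5.97
0.3 [-2.3  2.4  2.6] [0.474 0.469 0.28 ] -0.296 6.22
0.4 [-4.2  2.4  5. ] [0.524 0.848 0.269] -0.395 6.47
0.5 [-5.5  3.5  6.5] [0.484 1.037 0.209] -0.495 6.72
0.6 [-5.1  1.7  5.3] [0.39  1.004 0.263] -0.595 6.97
0.7 [-6.6  2.   6.2] [0.369 1.141 0.244] -0.695 7.22
```

Run:
```python
from h import *
S=np.load("s.npz"); q=np.array(read_eef_rot()); R=Ro.from_quat(q[[1,2,3,0]]).as_matrix(); print(R.round(3),np.arctan2(R[1,0],R[0,0]),"was",np.pi-1.2)
M=np.array(read_moment());F=np.array(read_force());print(M,S["M0"],F,S["F0"],read_width(),read_position(),read_effort()[5])
```

```text
[[-0.876  0.483 -0.003]
 [ 0.483  0.876  0.   ]
 [ 0.003 -0.001 -1.   ]] 2.637450422171833 was 1.9415926535897932
[0.35818345 1.03929791 0.27952309] [-0.01039795 -0.10139883  0.03576906] [-6.50962988  2.13623762  5.8137005 ] [ 0.069261    0.14401397 -0.40533201] 0.04836098428401901 [ 0.48608107 -0.06777341  0.04076268] 0.23176326882094145
```

```bash
cat >> h.py <<'E'
import threading,time
def turn(d,log=True):
    """turn joint 6 by d, sampling moment z and q6 while it moves"""
    q=np.array(read_joint_pos()); q[5]+=d; L=[]
    th=threading.Thread(target=goto_joints,args=(q,)); th.start()
    while th.is_alive():
        L.append((read_time_s(),read_joint_pos()[5],read_moment()[2],read_effort()[5])); time.sleep(.005)
    th.join(); return np.array(L)
E
timeout 60 python3 - <<'E'
from h import *
L=turn(-.2); print(len(L)); print(L[::max(1,len(L)//15)].round(3)); sleep(.3); print(read_moment(),read_effort()[5],read_time_s())
E
```

```text
1
[[ 7.525 -1.575  0.295  0.185]]
[-0.14367439  0.81663999  0.09326226] 0.07871878333389759 7.825
```

```bash
timeout 60 python3 - <<'E'
from h import *
for s in (-1,1):
  for i in range(8):
    q=np.array(read_joint_pos()); 
    if i==0: t=q.copy()
    t[5]+=s*.02; goto_joints(t)
    print(s,round(read_joint_pos()[5],4),round(t[5],4),round(read_dq()[5],3),round(read_moment()[2],3),round(read_effort()[5],3),round(read_time_s(),3))
E
```

```text
-1 -1.5957 -1.5978 -0.007 -0.195 -0.164 8.075
-1 -1.6171 -1.6178 -0.001 -0.051 -0.08 8.325
-1 -1.6375 -1.6378 -0.001 -0.037 -0.02 8.575
-1 -1.6575 -1.6578 0.0 -0.019 0.0 8.825
-1 -1.6774 -1.6778 0.001 0.002 -0.013 9.075
-1 -1.6974 -1.6978 0.001 -0.023 -0.016 9.325
-1 -1.7174 -1.7178 0.001 0.026 -0.016 9.575
-1 -1.7374 -1.7378 0.0 0.001 -0.017 9.825
1 -1.7173 -1.7174 -0.001 -0.047 -0.042 10.075
1 -1.6975 -1.6974 0.003 -0.048 -0.016 10.325
1 -1.6775 -1.6774 -0.002 -0.001 -0.009 10.575
1 -1.6575 -1.6574 0.001 -0.013 -0.008 10.825
1 -1.6375 -1.6374 -0.002 0.002 -0.006 11.075
1 -1.6176 -1.6174 -0.001 -0.001 -0.004 11.325
1 -1.5975 -1.5974 -0.0 -0.025 -0.001 11.575
1 -1.5774 -1.5774 -0.001 -0.031 0.011 11.825
```

```bash
timeout 100 python3 - <<'E'
from h import *
S=np.load("s.npz"); ax=S["ax"]
command_gripper(.07); p=read_position(); move_l([*ax,.073],velocity=.1)
q=np.array(read_joint_pos()); q[5]=-2.75; goto_joints(q)
print(read_position()); command_gripper(0); M0=read_moment()[2]
print(read_width(),read_grasp_force(),np.round(read_force()-S["F0"],2),M0,read_time_s())
t=np.array(read_joint_pos())
for i in range(4):
    t[5]+=.02; goto_joints(t); m=read_moment()[2]; print(round(read_joint_pos()[5],4),round(m,3))
    if abs(m-M0)>.25: break
else:
    t[5]+=1.3; goto_joints(t); print(read_joint_pos()[5],np.round(read_moment(),3),np.round(read_force()-S["F0"],2),read_time_s())
P,im=wrist("w2.png"); np.savez("w2.npz",R=P[0],t=P[1])
E
```

```text
[ 0.48740066 -0.06802982  0.07274452]
0.03154778696225255 29.99926060438156 [ 2.29 -3.3  -2.12] 0.00851501350615374 14.6167
-2.7301 -0.044
-2.7103 -0.062
-2.6904 -0.109
-2.6704 -0.048
-1.370821754369498 [-0.533 -0.534 -0.033] [ 2.59 -4.15 -2.79] 16.8
```

View pics/w2.png

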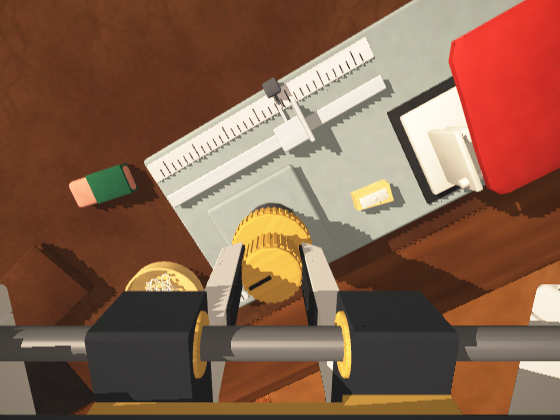

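The grip on the knob holds and the stop at (295,135) is now close to the marker at (272,88). I'll zoom in on the pointers.

Run:
```python
import cv2
im=cv2.imread("pics/w2.png"); cv2.imwrite("pics/w2c.png",cv2.resize(im[70:150,240:340],None,fx=7,fy=7,interpolation=cv2.INTER_CUBIC))
```

```text
(no output)
```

View pics/w2c.png

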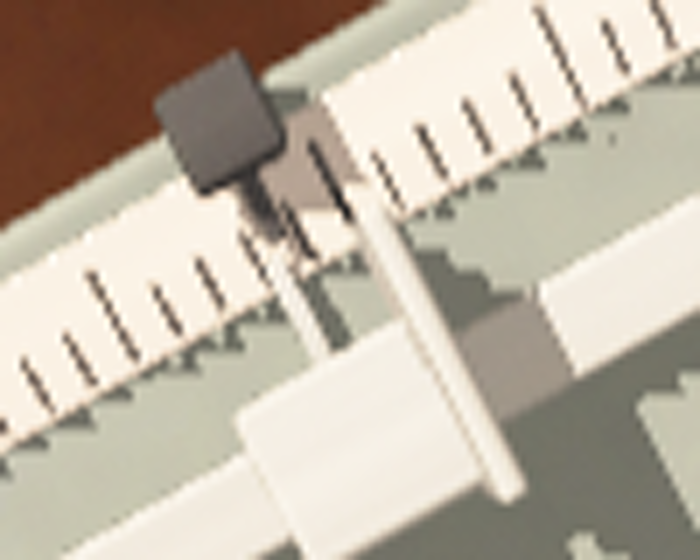

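The marker tip at crop (275,237) and the stop pointer tip at (272,243) are nearly in line, with the stop about 0.6 mm short. I'll add a small turn, then go to the ring and calibrate its loose feel.

```bash
timeout 100 python3 - <<'E'
from h import *
S=np.load("s.npz"); ax=S["ax"]
t=np.array(read_joint_pos()); t[5]+=.05; goto_joints(t); sleep(.5)
command_gripper(.07); q=np.array(read_joint_pos()); q[5]=-2.2; goto_joints(q)
move_l([*ax,.041],velocity=.1); command_gripper(0)
print(read_width(),np.round(read_force()-S["F0"],1),read_moment()[2],read_time_s())
t=np.array(read_joint_pos())
for i in range(6):
    t[5]+=.1; goto_joints(t); print(i,round(read_joint_pos()[5]-t[5],4),round(read_dq()[5],3),np.round(read_moment(),3),round(read_effort()[5],3),np.round(read_force()-S["F0"],1))
print(read_time_s())
E
```

```text
0.04819000728974075 [ 0.7 -3.4  0.7] 0.01468423864740496 20.1583
0 -0.0017 -0.009 [-0.246 -0.05  -0.294] -0.195 [-0.1 -2.8 -0.2]
1 -0.0033 0.001 [-0.211 -0.287 -0.247] -0.204 [ 1.4 -2.8 -1.1]
2 -0.0039 0.002 [-0.187 -0.388 -0.278] -0.207 [ 1.6 -2.  -0. ]
3 -0.0042 0.006 [-0.279 -0.384 -0.292] -0.204 [ 0.5 -2.2 -0.6]
4 -0.0044 0.004 [-0.26  -0.296 -0.234] -0.203 [ 1.5 -1.7 -0.1]
5 -0.0045 0.006 [-0.288 -0.246 -0.241] -0.203 [ 0.6 -2.3  1.2]
21.6583
```

Loose baseline after each clockwise step: moment about -0.27, joint effort -0.204 and very repeatable. I'll continue until that rises.

```bash
timeout 100 python3 - <<'E'
from h import *
t=np.array(read_joint_pos())
for i in range(13):
    t[5]+=.1; goto_joints(t); e=read_effort()[5]; m=np.mean([read_moment()[2] for _ in range(4)])
    print(i,round(t[5],3),round(m,3),round(e,3))
    if e>-.204+.17 or m>-.05: break
print(read_time_s(),read_width())
E
```

```text
0 -1.503 -0.3 -0.207
1 -1.403 -0.252 -0.204
2 -1.303 -0.242 -0.203
3 -1.203 -0.214 -0.203
4 -1.103 -0.259 -0.203
5 -1.003 -0.249 -0.202
6 -0.903 -0.257 -0.196
7 -0.803 -0.28 -0.198
8 -0.703 -0.108 -0.118
9 -0.603 -0.094 -0.038
10 -0.503 -0.077 -0.065
11 -0.403 -0.006 0.049
24.6583 0.04828841126756917
```

The ring began to grip at about -0.77 rad and is now about 0.23–0.25 N m above its loose level. I'll add a touch more, release, retreat and check.

```bash
timeout 100 python3 - <<'E'
from h import *
t=np.array(read_joint_pos()); t[5]+=.06; goto_joints(t); print(read_effort()[5],np.mean([read_moment()[2] for _ in range(5)]))
S=np.load("s.npz"); ax=S["ax"]
command_gripper(.08); move_l([*ax,.18],velocity=.12)
reach([ax[0],ax[1]+.04,.14],quat(np.pi)); P,im=wrist("w3.png"); print(read_time_s(),read_force()-S["F0"])
cv2.imwrite("pics/w3c.png",cv2.resize(im[90:220,150:350,::-1],None,fx=4,fy=4,interpolation=cv2.INTER_CUBIC))
E
```

```text
0.11767886113375425 0.0775828337934199
28.2417 [0.18318556 0.17672885 0.32729254]
```

View pics/w3c.png

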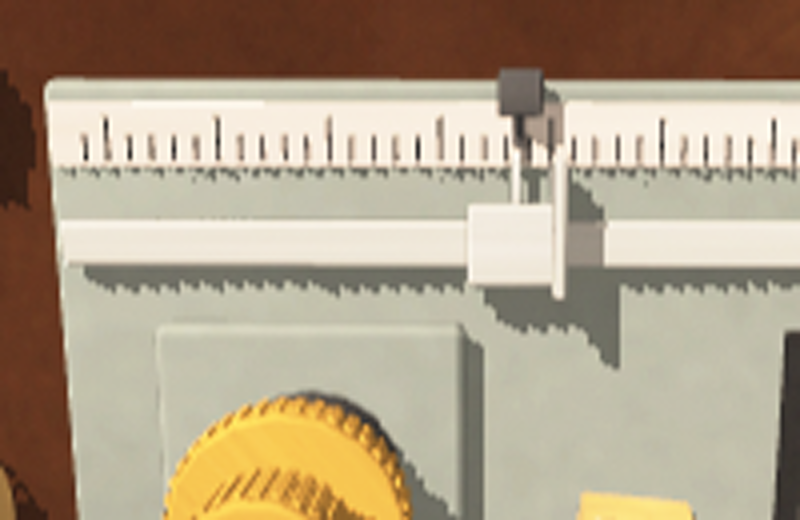

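The stop pointer at crop x≈516 and the marker tip at x≈520 are within about 1 mm of each other, and the ring is about 0.3 N m above its loose level. I'll hand in.

```bash
python3 -c "
from rig import *
print(job_done(),read_time_s())"
```

```text
the job is handed in; nothing more can be done
the job is handed in; nothing more can be done
```

I handed the job in after about 28 s (limit 72 s): the stop pointer was within about 1 mm of the marker, and the lock ring was tightened to about 0.3 N m above its loose level by my readings; no verdict came back.

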